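# Lock the packing-jig stop against an evidence carton

## Task

The evidence carton on the packing jig is about to be sealed. Slide the loose stop (green wing knob) along its rail until it is snug against the carton, then turn its green knob a full quarter turn clockwise to lock it there, and let go. Leave the carton standing where it is against the other stop (red knob), which is already locked.

Things in the scene. Friction and masses are not known exactly. Their poses are not given: they have to be found in the camera images.
- knob_grip (a point): Green wing knob on top of the sliding stop: grip centre on its upright axis, 85 mm above the table. Wing: bar 44 mm (x) by 14 (y), from 7 mm above this point to 23 below, where a 44 mm disc 8 mm thick begins; grey carriage top (60 x 70 mm) 33 mm below. Drawing the knob along the rail slides the stop (2 N drag). The similar red knob sits on a fixed, locked stop.
- clamp_knob (a joint): Turn of the green knob in rad. 0 = stop free, wing across the rail; grows clockwise seen from above to a hard stop at 1.57 = locked, wing in line with the rail. Starts at 0 to 0.25; its brake begins to press on the rail at about 0.7. Takes 0.1 to 0.2 N m and stays where it is left.
- stop_face (a point): Middle of the face, towards the carton, of the sliding stop's upright aluminium plate (150 mm wide, 8 thick, top 53 mm above the table); point 36 mm above the table. x across the rail; y along it, away from the carton: the stop slides along -y to reach it; z up. Knob axis at x +90, y +39 mm from here.
- carton_centre (a point): Centre of the loose cardboard carton with amber tape, 100 mm (x, across the rail) by 80 (y, along it) by 48 tall, 0.2 to 0.4 kg, top 60 mm above the table, on the grey jig board. Its -y side is against the fixed stop with the red knob; its +y side, 40 mm from the centre, is where the sliding stop's face comes to rest. Axes parallel to the stop's.
Mind the look-alikes: they are no part of the job. Leave any blue or turquoise look-alike of the part that bears carton_centre alone.

How it is judged:
By the outcome, as a careful person would: the job done as asked, in the order asked, and still so for the second after the job is handed in, with the robot touching nothing.
It also fails if it takes over 43 s, if anything falls off the work surface, if the arm or the gripper's body presses on something with over 40 N, if the wrist force passes 120 N, or if a joint passes its speed limit or range.

## Robot

A 7-joint arm with a two-finger parallel gripper is mounted at the origin on the work surface. World frame = base frame: x ahead of the robot, y to its left, z up, the work surface at z = 0. Lengths are in mm, angles in degrees, forces in N, time in s.
With the tool pointing down it reaches from about 425 to 825 mm from the base axis. Payload 3.6 kg.
Tool frame: the origin (TCP) lies midway between the tips of the shut fingers; the grasp point (between the pads) lies 19 mm behind it (grip_point_offset is the distance from the TCP to the grasp point, in mm); z points along the fingers, y is the line along which they close (so a half turn about z gives the same grasp; the last joint's range is limited). The gripper opens to 93 mm and grips with 3 to 60 N. Pads are 15 mm wide; open, the fingers measure 128 mm over their backs; the gripper's body (75 mm by 188 mm) begins 65 mm behind the grasp point.
Start: joints at [-72.164, 35.231, -0.722, 81.555, 0.464, 63.22, -2.315], TCP at [215.383, 613.247, 218.64] pointing down, gripper open.
Joint ranges: [-178.69, 178.69], [-17.37, 117.87], [-77.05, 75.6], [15.02, 138.74], [-78.02, 258.01], [0.78, 113.62], [-162.83, 162.83]. Speed limits (degrees/s): [159.86, 159.86, 180, 180, 180, 180, 180].

## Interface

Orientations are given as a 3x3 rotation matrix whose columns are the frame's x, y, z axes.
In Python, from bench import * gives the robot as it stands.
- The arm moves only by the tool move_arm, never from a script. Its argument "rows" is a list of rows, each a list of 7 numbers: the opening, from 0 (shut) to 1 (fully open), then the shift along the world's x, y, z in m, then the turn, a rotation vector about the world's x, y, z in rad. A call has 1 to 20 rows; each row is the pose to reach, as a shift and turn from the pose commanded when the call began; what a row does not reach only later rows make up. A row lasts 1/10 s, in which the tool goes at most 50 mm and 8.59 degrees, less where a joint would pass 70% of its speed; a pose out of reach is approached as far as the arm can. A call with a gripper value outside its range is refused whole. The fingers move at their own pace and stop on an object; "grip_force" is the grip in N (left out, the last holds). Time passes only in rows, so rows that repeat a pose let the fingers close. It gives the time, the measured TCP pose, the force, the opening and the grip force at its end, in the units of the state.
- observe(): the state, without advancing time (a new reading comes with each control period).
- get_image(name): name is "scene" or "top" or "wrist"; returns a dict with "image" (384x512x3 uint8, blue, green, red), "mtx" (3x3 intrinsics, pixels), "position" and "attitude" of the camera in the world. Camera axes: x right, y down, z forward; pixel columns grow to the right and rows downward; lengths in mm; the calibration is good to about 2 mm. The wrist camera is an equidistant fisheye: a pixel r from the principal point sees the ray r / f radians off the axis. A picture is of the moment at which its call begins. There is no depth.
- close_job(): hands the job in; it is judged then, once.
Trained networks look in a picture, given as the dict that the camera call returned (one of the last four; its "shot" number tells which), for a name from the list of things; names that differ only in an ending like _2 or _b are one class to them, and where a whole thing is asked for, a point or a joint stands for the part that bears it (a point fixed in the world has none). Each returns a list of dicts, best first, with "conf" (0 to 1); they miss things now and then, are a little off and sometimes report something else, mostly with a low value. They report only what shows in the picture. A call takes as long as a camera call. They do not tell look-alikes from the thing itself.
- regions_of(picture, name): "mask" (384x512 bool, what is visible of it) and "extent" ([centre column, centre row, width, height] as shares, 0 to 1, of the picture: columns of its width, rows of its height, round what is visible of it).
- pinpoint(picture, name): "centre" ([row, column] as shares, 0 to 1, of the picture: columns of its width, rows of its height: a listed point, or the origin of a listed thing).
The state is a dict: "time_s": time; "joint_pos": joint angles; "qd": joint speeds; "effort": joint torques, N m; "eef_pos": TCP position; "ee_rot": TCP orientation; "contact_force": force on the tool from outside, world axes, zero at the start; "moment": the same for the moment, N m; "opening": finger opening in mm; "gripper_force": force on a finger pad.
Only numpy, scipy, OpenCV 4.12 (cv2) and the standard library are available. Lean on these libraries where they do the work, as an engineer would, in place of code of your own. Each camera call takes 0.05 s, during which the arm holds its last target. There are 200 camera calls.

## Working session

There is one attempt and no reset: what is moved stays moved. The work goes in short steps, Python scripts to look and compute and a tool call to move; the robot and the scene stay as the last step left them, time stands still between calls to the robot, and variables do not carry over. Pictures are saved under pics/ and viewed, at most 10 in all, crops included, and the job is handed in when it is done.

Besides the shell and the picture viewer there is one more tool, called after "Call:" by a JSON object that holds its "fn" and its "kwargs", one argument or row to a line. move_arm: Moves the arm, as the interface text tells. Its arguments: {"type":"object","properties":{"rows":{"type":"array"},"grip_force":{"type":"number"}},"required":["rows"]}

```bash
mkdir -p pics
cat > h.py <<'E'
from bench import *
import numpy as np, cv2
def ray(p,u,v):
    K=np.array(p["mtx"]);R=np.array(p["attitude"])
    return R@np.array([(u-K[0,2])/K[0,0],(v-K[1,2])/K[1,1],1.])
def atz(p,u,v,z):
    d=ray(p,u,v);o=np.array(p["position"]);return o+d*(z-o[2])/d[2]
E
python3 - <<'E'
from h import *
ims=[]
Z={"knob_grip":85,"stop_face":36,"carton_centre":36}
for c in("scene","top"):
    p=get_image(c);ims.append(p["image"]);print(c,np.round(p["position"]),np.round(p["attitude"],2).tolist())
    for n,z in Z.items():
        for r in pinpoint(p,n)[:4]:
            v,u=r["centre"][0]*384,r["centre"][1]*512
            print(n,round(r["conf"],2),round(u),round(v),np.round(atz(p,u,v,z)))
cv2.imwrite("pics/a.png",cv2.resize(ims[0],(800,600)));cv2.imwrite("pics/b.png",cv2.resize(ims[1],(800,600)))
E
```

```text
scene [847. 447. 507.] [[-0.83, 0.37, -0.42], [0.56, 0.55, -0.61], [0.0, -0.74, -0.67]]
knob_grip 0.92 295 202 [550. 129.  85.]
knob_grip 0.41 280 135 [453. -38.  85.]
stop_face 0.96 325 197 [461. 113.  36.]
carton_centre 0.92 277 137 [419. -89.  36.]
carton_centre 0.66 200 234 [692.  62.  36.]
carton_centre 0.55 150 178 [ 707. -117.   36.]
top [420.  41. 867.] [[0.08, -0.98, 0.21], [-1.0, -0.08, 0.01], [0.01, -0.21, -0.98]]
knob_grip 0.57 221 205 [553. 120.  85.]
stop_face 0.85 221 254 [457. 116.  36.]
carton_centre 0.92 343 155 [ 693. -131.   36.]
carton_centre 0.7 325 286 [ 409. -103.   36.]
carton_centre 0.6 259 149 [694.  53.  36.]
```

View pics/b.png

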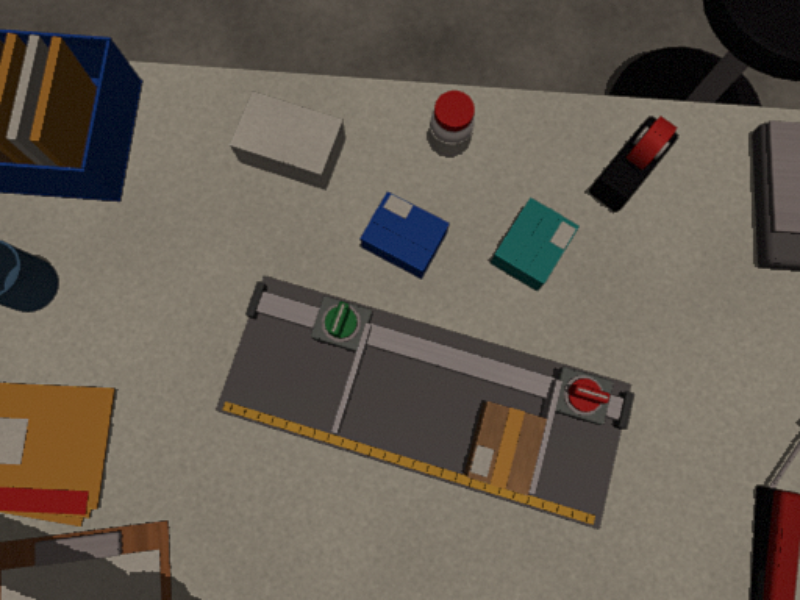

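View pics/a.png

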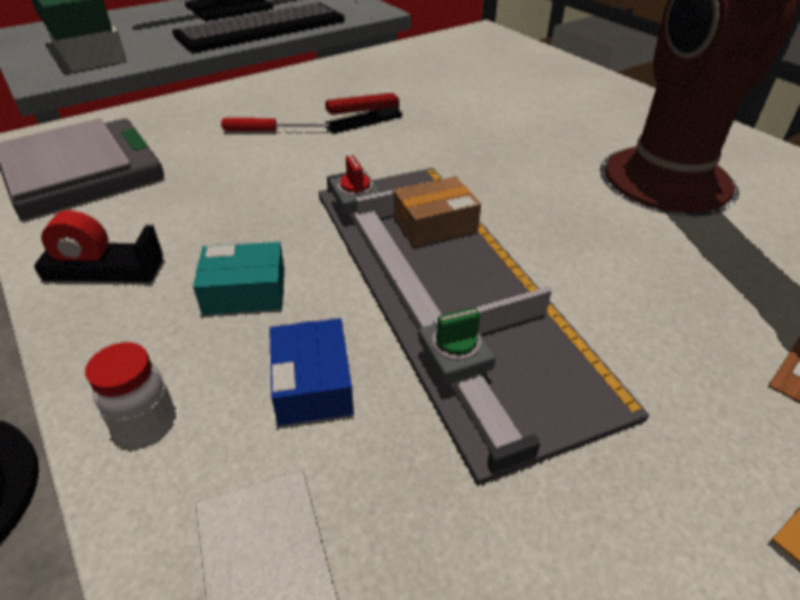

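The top view shows the green knob at (341,320), the red knob at (587,395) and the taped carton at (508,447). The blue and turquoise boxes above them are look-alikes. The rail runs from (260,302) to (610,405). The scene view agrees.

Run:
```python
from h import *
s=observe();print(np.round(s["ee_rot"],3).tolist(),s["time_s"],s["opening"],grip_point_offset if 'grip_point_offset' in globals() else '')
p=get_image("top")
for nm,(u,v),z in [("rail a",(262,292),52),("railb",(610,397),52),("board a",(265,278),12),("board b",(630,382),12),("board c",(600,526),12),("green disc",(340,323),62),("red disc",(586,396),62),("plate g far",(368,326),53),("plate g near",(335,431),53),("carton tl",(484,402),60),("carton bl",(466,473),60)]:
    print(nm,np.round(atz(p,u*.64,v*.64,z)))
def knobang(p,lo,hi):
    h=cv2.cvtColor(p["image"],cv2.COLOR_BGR2HSV);return cv2.inRange(h,lo,hi)
```

```text
[[-0.943, 0.331, -0.0], [0.331, 0.943, -0.0], [0.0, -0.0, -1.0]] 0.4 93.28396630681243 18.8
rail a [589. 240.  52.]
railb [ 484. -232.   52.]
board a [618. 248.  12.]
board b [ 510. -273.   12.]
board c [ 317. -234.   12.]
green disc [553. 130.  62.]
red disc [ 482. -198.   62.]
plate g far [553.  93.  53.]
plate g near [413. 123.  53.]
carton tl [464. -66.  60.]
carton bl [374. -48.  60.]
```

Call:
{"fn": "move_arm", "kwargs": {
  "rows": [
    [1,0.337,-0.485,-0.02,0,0,0],
    [1,0.337,-0.485,-0.02,0,0,0],
    [1,0.337,-0.485,-0.02,0,0,0],
    [1,0.337,-0.485,-0.02,0,0,0],
    [1,0.337,-0.485,-0.02,0,0,0],
    [1,0.337,-0.485,-0.02,0,0,0],
    [1,0.337,-0.485,-0.02,0,0,0],
    [1,0.337,-0.485,-0.02,0,0,0],
    [1,0.337,-0.485,-0.02,0,0,0],
    [1,0.337,-0.485,-0.02,0,0,0],
    [1,0.337,-0.485,-0.02,0,0,0],
    [1,0.337,-0.485,-0.02,0,0,0],
    [1,0.337,-0.485,-0.02,0,0,0],
    [1,0.337,-0.485,-0.02,0,0,0],
    [1,0.337,-0.485,-0.02,0,0,0]
  ]
}}

```text
time_s: 1.95
eef_pos: [551.6, 130.1, 198.6]
ee_rot: [[-0.944, 0.329, -0.001], [0.329, 0.944, 0.001], [0.001, 0.001, -1.0]]
contact_force: [0.0, 0.0, 0.5]
opening: 93.3
gripper_force: 0.0
```

```bash
cat >> h.py <<'E'
def fray(p,u,v):
    K=np.array(p["mtx"]);a=np.array([(u-K[0,2])/K[0,0],(v-K[1,2])/K[1,1]]);t=np.hypot(*a)
    return np.array(p["attitude"])@np.r_[a/max(t,1e-9)*np.sin(t),np.cos(t)]
def fatz(p,u,v,z):
    d=fray(p,u,v);o=np.array(p["position"]);return o+d*(z-o[2])/d[2]
def wing(p,z,yaw):
    # green top face of the bar, rectified at height z
    h=cv2.cvtColor(p["image"],cv2.COLOR_BGR2HSV);return cv2.inRange(h,(40,80,20),(85,255,255))
E
python3 - <<'E'
from h import *
print(np.round(observe()["joint_pos"],1))
p=get_image("wrist");print(np.round(p["position"]),np.round(p["attitude"],2).tolist(),p["mtx"])
for n,z in {"knob_grip":85,"stop_face":36,"carton_centre":36}.items():
    for r in pinpoint(p,n)[:3]:
        v,u=r["centre"][0]*384,r["centre"][1]*512
        print(n,round(r["conf"],2),round(u),round(v),np.round(fatz(p,u,v,z)))
cv2.imwrite("pics/w1.png",cv2.resize(p["image"],(800,600)))
E
```

```text
[-16.6  28.9   1.8  97.3  -1.2  53.8  56.5]
[475. 156. 366.] [[0.33, 0.9, 0.27], [0.94, -0.32, -0.09], [0.0, 0.29, -0.96]] [[297.31863964   0.         262.84942568]
 [  0.         297.31863964 193.53380605]
 [  0.           0.           1.        ]]
knob_grip 0.79 262 195 [557. 128.  85.]
stop_face 0.67 219 110 [463. 110.  36.]
carton_centre 0.7 246 286 [683.  61.  36.]
carton_centre 0.62 63 138 [412. -98.  36.]
```

View pics/w1.png

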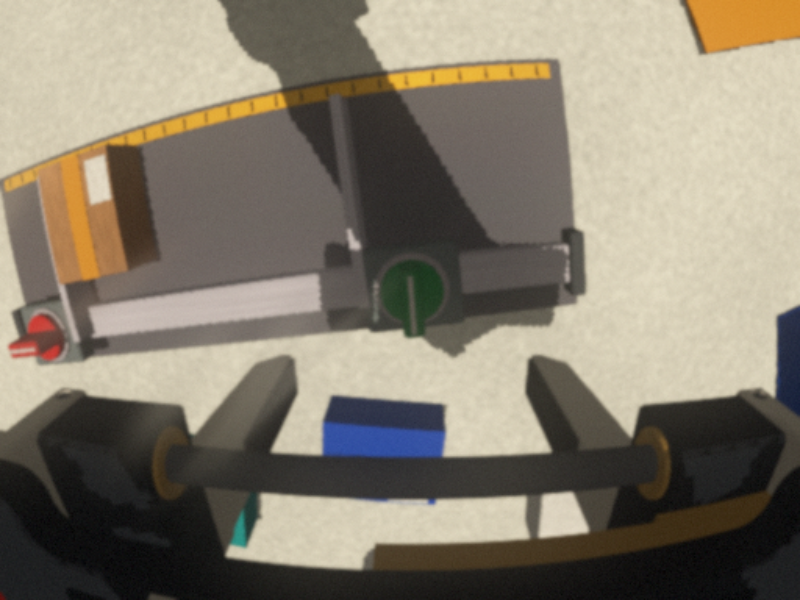

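The wrist view shows the green knob disc at (411,290), with its wing pointing almost straight down the picture. The carton is at (85,215), against the red stop at (40,340). I'll enlarge the knob for its exact axis and angle.

Run:
```python
from h import *
p=get_image("wrist")
# rectify plane z=92 around knob, in stop axes, 0.1.. : 4 px/mm
a=np.radians(-12.2);ex=np.array([np.cos(a),np.sin(a),0]);ey=np.array([-np.sin(a),np.cos(a),0])
o=np.array(p["position"]);R=np.array(p["attitude"]);K=np.array(p["mtx"])
outs=[]
for z in (92,62):
    c=np.array([554,128,z]);g=np.arange(-40,40,.25)
    P=c+g[None,:,None]*ex-g[:,None,None]*ey   # right=+x stop, up=+y stop
    d=(P-o)@R;t=np.arctan2(np.hypot(d[...,0],d[...,1]),d[...,2]);n=np.hypot(d[...,0],d[...,1])
    u=K[0,0]*t*d[...,0]/n+K[0,2];v=K[1,1]*t*d[...,1]/n+K[1,2]
    im=cv2.remap(p["image"],u.astype(np.float32),v.astype(np.float32),cv2.INTER_CUBIC)
    im=np.clip(im*2.0,0,255).astype(np.uint8)
    for k in range(0,320,40): cv2.line(im,(k,0),(k,4),(255,255,255));cv2.line(im,(0,k),(4,k),(255,255,255))
    cv2.drawMarker(im,(160,160),(0,0,255),0,6);outs.append(cv2.resize(im,(400,400)))
cv2.imwrite("pics/w2.png",np.hstack(outs))
```

```text
(no output)
```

View pics/w2.png

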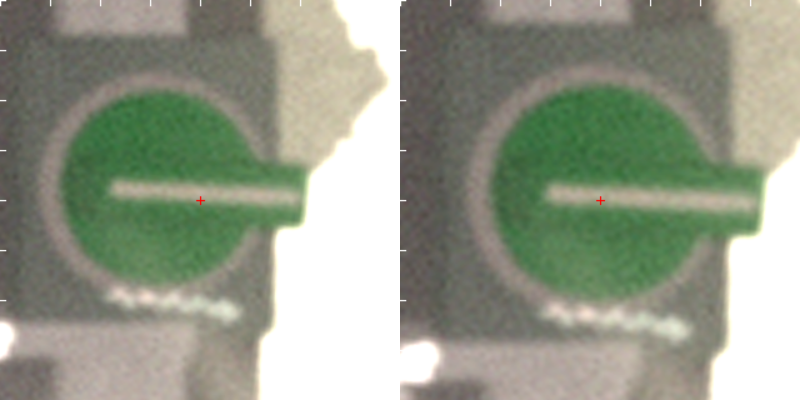

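Call:
{"fn": "move_arm", "kwargs": {
  "rows": [
    [0.6,0.001,0.001,-0.04,0,0,0.07],
    [0.6,0.001,0.001,-0.08,0,0,0.07],
    [0.6,0.001,0.001,-0.11,0,0,0.07],
    [0.6,0.001,0.001,-0.13,0,0,0.07],
    [0.6,0.001,0.001,-0.13,0,0,0.07],
    [0,0.001,0.001,-0.13,0,0,0.07],
    [0,0.001,0.001,-0.13,0,0,0.07],
    [0,0.001,0.001,-0.13,0,0,0.07],
    [0,0.001,0.001,-0.13,0,0,0.07],
    [0,0.001,0.001,-0.13,0,0,0.07]
  ],
  "grip_force": 25
}}

```text
time_s: 3.2
eef_pos: [553.7, 129.3, 69.3]
ee_rot: [[-0.964, 0.265, 0.001], [0.265, 0.964, 0.0], [-0.001, 0.001, -1.0]]
contact_force: [0.7, -0.6, -0.1]
opening: 20.4
gripper_force: 0.0
```

Call:
{"fn": "move_arm", "kwargs": {
  "rows": [
    [0,0,0,0,0,0,0],
    [0,0,0,0,0,0,0],
    [0,0,0,0,0,0,0],
    [0,0,0,0,0,0,0],
    [0,-0.001,-0.005,0,0,0,0],
    [0,-0.003,-0.015,0,0,0,0],
    [0,-0.006,-0.029,0,0,0,0],
    [0,-0.0105,-0.049,0,0,0,0],
    [0,-0.0145,-0.068,0,0,0,0],
    [0,-0.019,-0.088,0,0,0,0],
    [0,-0.021,-0.098,0,0,0,0],
    [0,-0.021,-0.098,0,0,0,0],
    [0,-0.021,-0.098,0,0,0,0]
  ]
}}

```text
time_s: 4.5
eef_pos: [531.3, 26.8, 69.0]
ee_rot: [[-0.963, 0.268, -0.002], [0.268, 0.963, -0.004], [0.001, -0.004, -1.0]]
contact_force: [-1.5, -1.5, 7.2]
opening: 14.3
gripper_force: 25.0
```

Run:
```python
from h import *
s=observe();print(np.round(s["contact_force"],1),np.round(s["moment"],2),s["eef_pos"])
p=get_image("wrist")
for n,z in {"stop_face":36,"carton_centre":36}.items():
    for r in pinpoint(p,n)[:3]:
        v,u=r["centre"][0]*384,r["centre"][1]*512
        print(n,round(r["conf"],2),round(u),round(v),np.round(fatz(p,u,v,z)))
cv2.imwrite("pics/w3.png",cv2.resize(p["image"],(800,600)))
```

```text
[-1.5 -1.5  7.2] [-0.25  0.26  0.09] [531.29936685  26.7803856   68.97813252]
stop_face 0.71 195 101 [436.   5.  36.]
carton_centre 0.56 65 118 [ 410. -101.   36.]
```

View pics/w3.png

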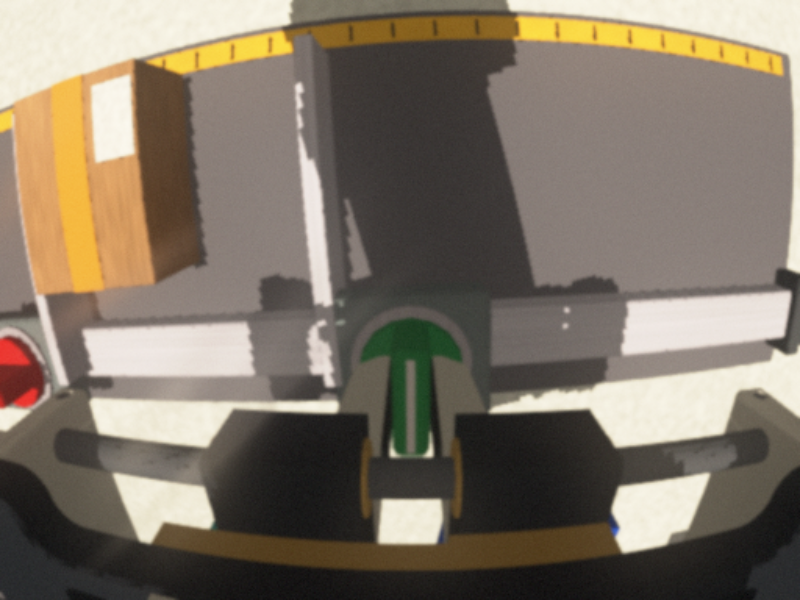

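The wing is gripped and the stop has slid about 104 mm along the rail with little side force. The carton's near top edge is at (135,60)–(155,283) and the plate is at x≈305.

Call:
{"fn": "move_arm", "kwargs": {
  "rows": [
    [0,-0.003,-0.012,0,0,0,0],
    [0,-0.006,-0.027,0,0,0,0],
    [0,-0.009,-0.042,0,0,0,0],
    [0,-0.0115,-0.053,0,0,0,0],
    [0,-0.0125,-0.057,0,0,0,0],
    [0,-0.0125,-0.057,0,0,0,0],
    [0,-0.0125,-0.057,0,0,0,0]
  ]
}}

```text
time_s: 5.35
eef_pos: [519.1, -29.4, 69.0]
ee_rot: [[-0.964, 0.268, -0.001], [0.268, 0.963, -0.003], [-0.0, -0.003, -1.0]]
contact_force: [-1.1, -1.5, 6.6]
opening: 13.8
gripper_force: 25.0
```

Call:
{"fn": "move_arm", "kwargs": {
  "rows": [
    [0,-0.0005,-0.002,0,0,0,0],
    [0,-0.001,-0.004,0,0,0,0],
    [0,-0.0013,-0.006,0,0,0,0],
    [0,-0.0013,-0.006,0,0,0,0],
    [0,-0.0013,-0.006,0,0,0,0]
  ]
}}

```text
time_s: 5.85
eef_pos: [518.1, -33.8, 69.0]
ee_rot: [[-0.964, 0.267, -0.0], [0.267, 0.964, -0.001], [-0.0, -0.001, -1.0]]
contact_force: [-0.0, 1.1, 6.3]
opening: 14.0
gripper_force: 25.0
```

Call:
{"fn": "move_arm", "kwargs": {
  "rows": [
    [0,-0.0003,-0.0015,0,0,0,0],
    [0,-0.0006,-0.003,0,0,0,0]
  ]
}}

```text
time_s: 6.05
eef_pos: [517.6, -36.2, 69.0]
ee_rot: [[-0.964, 0.266, 0.0], [0.266, 0.964, -0.001], [-0.0, -0.001, -1.0]]
contact_force: [0.1, 1.7, 6.6]
opening: 14.0
gripper_force: 25.0
```

Call:
{"fn": "move_arm", "kwargs": {
  "rows": [
    [0,-0.0003,-0.001,0,0,0,0],
    [0,-0.0005,-0.002,0,0,0,0]
  ]
}}

```text
time_s: 6.25
eef_pos: [517.2, -38.2, 69.0]
ee_rot: [[-0.964, 0.266, 0.0], [0.266, 0.964, -0.001], [-0.0, -0.001, -1.0]]
contact_force: [0.8, 2.3, 5.6]
opening: 13.6
gripper_force: 25.0
```

Run:
```python
from h import *
p=get_image("wrist");print(np.round(observe()["contact_force"],1))
cv2.imwrite("pics/w4.png",cv2.resize(p["image"][0:240,0:320],(800,600),interpolation=cv2.INTER_CUBIC))
```

```text
[-0.6  2.2  6.8]
```

View pics/w4.png

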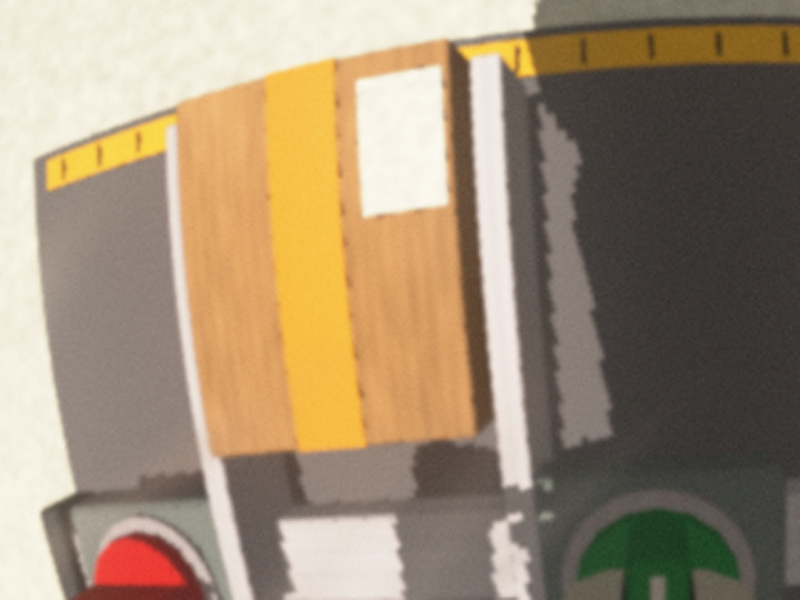

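The plate (x≈480–500) is still a few mm from the carton's near side (x≈460–475), so I'll keep creeping while watching the force.

Call:
{"fn": "move_arm", "kwargs": {
  "rows": [
    [0,-0.0002,-0.001,0,0,0,0],
    [0,-0.0004,-0.002,0,0,0,0]
  ]
}}

```text
time_s: 6.5
eef_pos: [516.7, -40.2, 69.0]
ee_rot: [[-0.964, 0.266, 0.0], [0.266, 0.964, -0.001], [-0.0, -0.001, -1.0]]
contact_force: [-0.1, 3.1, 4.7]
opening: 14.1
gripper_force: 25.0
```

Call:
{"fn": "move_arm", "kwargs": {
  "rows": [
    [0,-0.0002,-0.001,0,0,0,0],
    [0,-0.0003,-0.0015,0,0,0,0]
  ]
}}

```text
time_s: 6.7
eef_pos: [516.5, -41.5, 69.0]
ee_rot: [[-0.964, 0.266, 0.0], [0.266, 0.964, -0.0], [-0.0, -0.0, -1.0]]
contact_force: [0.0, 3.4, 5.7]
opening: 14.0
gripper_force: 25.0
```

Call:
{"fn": "move_arm", "kwargs": {
  "rows": [
    [0,-0.0002,-0.001,0,0,0,0],
    [0,-0.0003,-0.0015,0,0,0,0]
  ]
}}

```text
time_s: 6.9
eef_pos: [516.3, -42.0, 69.0]
ee_rot: [[-0.964, 0.266, 0.001], [0.266, 0.964, 0.001], [-0.0, 0.001, -1.0]]
contact_force: [0.6, 3.8, 6.0]
opening: 13.5
gripper_force: 25.0
```

Call:
{"fn": "move_arm", "kwargs": {
  "rows": [
    [0,-0.0002,-0.001,0,0,0,0],
    [0,-0.0002,-0.001,0,0,0,0]
  ]
}}

```text
time_s: 7.1
eef_pos: [516.2, -42.5, 69.0]
ee_rot: [[-0.964, 0.265, 0.001], [0.265, 0.964, 0.001], [-0.0, 0.002, -1.0]]
contact_force: [0.4, 4.0, 5.4]
opening: 13.9
gripper_force: 25.0
```

Call:
{"fn": "move_arm", "kwargs": {
  "rows": [
    [0,-0.0002,-0.001,0,0,0,0],
    [0,-0.0002,-0.001,0,0,0,0]
  ]
}}

```text
time_s: 7.3
eef_pos: [516.2, -42.5, 69.0]
ee_rot: [[-0.964, 0.265, 0.001], [0.265, 0.964, 0.003], [-0.0, 0.003, -1.0]]
contact_force: [0.6, 5.5, 5.2]
opening: 13.7
gripper_force: 25.0
```

Run:
```python
from h import *
p=get_image("wrist");print(np.round(observe()["contact_force"],1),observe()["eef_pos"])
cv2.imwrite("pics/w5.png",cv2.resize(p["image"][0:240,0:320],(800,600),interpolation=cv2.INTER_CUBIC))
```

```text
[0.3 6.  5. ] [516.24125848 -42.51557624  69.02229417]
```

View pics/w5.png

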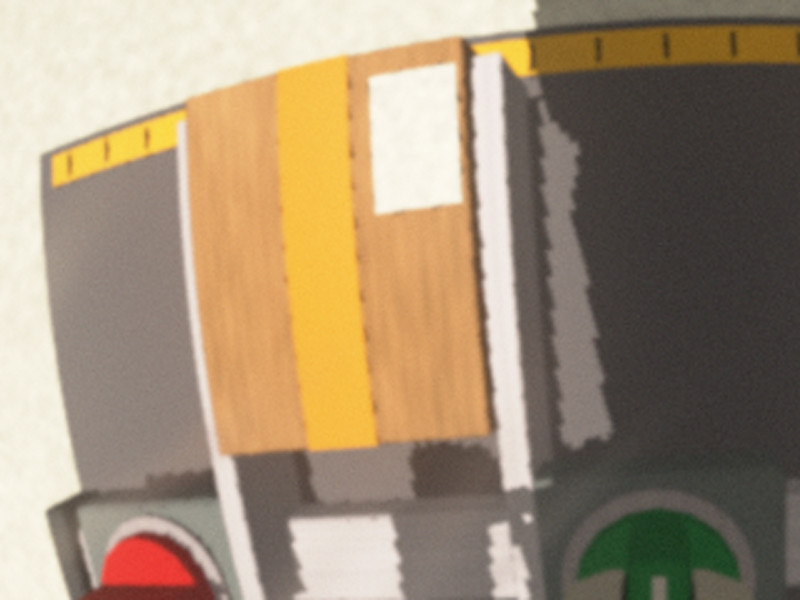

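The stop no longer advances and the push has risen to 6 N. The plate is flush along the carton's side (x≈470–490), so it is snug. Now I'll turn clockwise.

Call:
{"fn": "move_arm", "kwargs": {
  "rows": [
    [0,0,0,0,0,0,0],
    [0,0,0,0,0,0,0],
    [0,0,0,0,0,0,-0.13],
    [0,0,0,0,0,0,-0.26],
    [0,0,0,0,0,0,-0.39],
    [0,0,0,0,0,0,-0.52],
    [0,0,0,0,0,0,-0.65],
    [0,0,0,0,0,0,-0.78],
    [0,0,0,0,0,0,-0.91],
    [0,0,0,0,0,0,-1.04],
    [0,0,0,0,0,0,-1.17],
    [0,0,0,0,0,0,-1.3],
    [0,0,0,0,0,0,-1.42],
    [0,0,0,0,0,0,-1.45],
    [0,0,0,0,0,0,-1.45]
  ],
  "grip_force": 45
}}

```text
time_s: 8.85
eef_pos: [517.8, -41.6, 69.2]
ee_rot: [[0.146, 0.989, 0.003], [0.989, -0.146, 0.003], [0.004, 0.002, -1.0]]
contact_force: [3.9, 7.4, 2.7]
opening: 14.2
gripper_force: 45.0
```

Run:
```python
from h import *
s=observe();print(np.round(s["contact_force"],1),np.round(s["moment"],2),s["eef_pos"],np.round(s["joint_pos"],1))
R=s["ee_rot"];print(np.degrees(np.arctan2(R[0][1],R[1][1])))
```

```text
[3.9 7.4 2.7] [ 1.54 -0.75 -0.01] [517.76764537 -41.56651521  69.15334636] [-12.1  37.3  22.  112.7 -24.2  34.2  17.7]
98.36964204230853
```

Call:
{"fn": "move_arm", "kwargs": {
  "rows": [
    [0,0,0,0,0,0,-0.04],
    [0,0,0,0,0,0,-0.07],
    [0,0,0,0,0,0,-0.1],
    [0,0,0,0,0,0,-0.1],
    [0,0,0,0,0,0,-0.1]
  ]
}}

```text
time_s: 9.35
eef_pos: [517.9, -41.6, 69.1]
ee_rot: [[0.241, 0.971, 0.003], [0.971, -0.241, 0.003], [0.004, 0.002, -1.0]]
contact_force: [4.1, 6.9, 4.3]
opening: 13.7
gripper_force: 45.2
```

Run:
```python
from h import *
s=observe();print(np.round(s["contact_force"],1),np.round(s["moment"],2),s["eef_pos"])
R=s["ee_rot"];print(np.degrees(np.arctan2(R[0][1],R[1][1])))
```

```text
[4.1 6.9 4.3] [ 1.41 -0.77  0.46] [517.87603647 -41.59222645  69.14216226]
103.91834954299401
```

Call:
{"fn": "move_arm", "kwargs": {
  "rows": [
    [0.7,0,0,0,0,0,0],
    [0.7,0,0,0,0,0,0],
    [0.7,0,0,0,0,0,0],
    [0.7,0,0,0,0,0,0],
    [0.7,0,0,0,0,0,0],
    [0.7,0,0,0.02,0,0,0],
    [0.7,0,0,0.06,0,0,0],
    [0.7,0,0,0.1,0,0,0],
    [0.7,0,0.04,0.14,0,0,0],
    [0.7,0,0.08,0.16,0,0,0],
    [0.7,0,0.12,0.16,0,0,0],
    [0.7,0,0.16,0.16,0,0,0],
    [0.7,0,0.2,0.16,0,0,0],
    [0.7,0,0.2,0.16,0,0,0],
    [0.7,0,0.2,0.16,0,0,0]
  ]
}}

```text
time_s: 10.85
eef_pos: [515.6, 156.8, 228.2]
ee_rot: [[0.242, 0.97, -0.001], [0.97, -0.242, -0.001], [-0.001, -0.001, -1.0]]
contact_force: [-0.6, -0.5, 1.0]
opening: 65.2
gripper_force: 0.0
```

Run:
```python
from h import *
print(np.round(observe()["contact_force"],1))
a=get_image("scene")["image"];b=get_image("top")["image"]
cv2.imwrite("pics/f.png",np.hstack([cv2.resize(a[90:250,190:350],(400,400),interpolation=2),cv2.resize(b[210:350,250:410],(400,350),interpolation=2)[:,:] if 0 else cv2.resize(b[200:360,250:410],(400,400),interpolation=2)]))
```

```text
[-0.6 -0.5  1. ]
```

View pics/f.png

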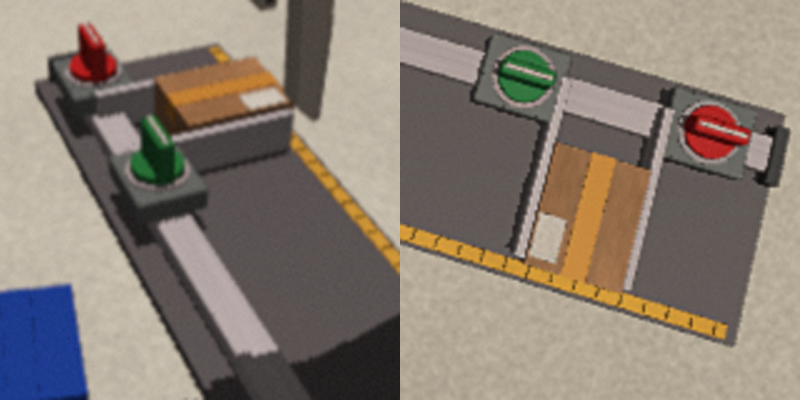

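Both views show the plate flush with the carton and the green wing parallel to the red one. I'll check the wing angle numerically.

Run:
```python
from h import *
for cam,f in(("top",atz),("scene",atz),("wrist",fatz)):
    p=get_image(cam);im=p["image"].astype(int);h=cv2.cvtColor(p["image"],cv2.COLOR_BGR2HSV)
    for nm,m in(("green",cv2.inRange(h,(45,90,30),(80,255,255))),("red",cv2.inRange(h,(0,150,60),(8,255,255))|cv2.inRange(h,(174,150,60),(180,255,255)))):
        n,l,st,c=cv2.connectedComponentsWithStats(cv2.morphologyEx(m,cv2.MORPH_CLOSE,np.ones((5,5))))
        for i in range(1,n):
            if st[i,4]<150: continue
            X=np.median(np.array([f(p,*c[i],70)]),0)
            if not(430<X[0]<560 and -260<X[1]<20): continue
            ys,xs=np.where(l==i)
            s=h[ys,xs,1];k=s<np.percentile(s,50)*0.55
            k&=h[ys,xs,2]>120
            if k.sum()<8: print(cam,nm,np.round(X),"few",k.sum());continue
            P=np.array([f(p,x,y,92)[:2] for x,y in zip(xs[k],ys[k])])
            vx,vy,x0,y0=cv2.fitLine(P.astype(np.float32),cv2.DIST_HUBER,0,.01,.01).ravel()
            print(cam,nm,np.round(X),k.sum(),"cw from +y/-y deg",round(np.degrees(np.arctan(vx/vy)),1))
cv2.imwrite("pics/w6.png",cv2.resize(p["image"],(800,600)))
```

```text
top green [517. -42.  70.] 40 cw from +y/-y deg 11.7
top red [ 483. -196.   70.] 32 cw from +y/-y deg 12.1
scene green [519. -40.  70.] 30 cw from +y/-y deg 12.7
scene red [ 489. -189.   70.] few 1
```

```bash
python3 -c "
from bench import *
print(close_job())"
```

```text
the job is handed in; nothing more can be done
None
```

The job is handed in: I slid the green stop snug against the carton, turned its knob clockwise to the hard stop and let go, with the carton still against the red stop in the last pictures; no pass or fail result was shown.

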